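Rack the spice vial and hold the clip open over the label card

ROBOT

A 6-joint arm with a two-finger parallel gripper is mounted at the origin on the work surface; the furniture and walls round the work are solid. World frame = base frame: x ahead of the robot, y to its left, z up, the work surface at z = 0. Lengths are in m, angles in rad, forces in N, time in s.
With the tool pointing down it reaches from about 0.35 to 0.725 m from the base axis. Payload 6 kg.
Tool frame: the origin (TCP) lies at the very end of the fingers, on their centre line; the grasp point (between the pads) lies 19 mm behind it; z points along the fingers, y is the line along which they close (so a half turn about z gives the same grasp; the last joint's range is limited). The gripper opens to 85 mm and grips with 20 to 120 N. Pads are 22 mm wide; open, the fingers measure 114 mm over their backs; the gripper's body (76 mm by 85 mm) begins 54 mm behind the grasp point. The pads swing forward as they close: fully open they stand 13 mm farther back than shut.
Start: joints at [-0.986, 0.04, 0.085, 0, -1.615, -0.334], TCP at [0.149, -0.581, 0.231] pointing down, gripper open.
Joint ranges: [-2.56, 2.56], [-1.29, 2.01], [-1.08, 1.49], [-3.29, 1.98], [-2.81, -0.18], [-2.99, 2.99]. Speed limits (rad/s): [2.57, 2.57, 3.01, 3.14, 3.14, 3.14].

INTERFACE

Orientations are given as a rotation vector (axis times angle).
In Python, from bench import sense, camera, finish_job gives the robot as it stands.
- The arm moves only by the shell command python3 -m crank 'ROWS'. ROWS is a JSON object whose one key "rows" holds a list of rows, each a list of 7 numbers: the shift along the tool's x, y, z in m, then the turn, a rotation vector about the tool's x, y, z in rad, then the finger opening in m, from 0 to 0.0854. In form: {"rows": [[dx, dy, dz, rx, ry, rz, hand], ...]}. A call has 1 to 8 rows; each row is the pose to reach, as a shift and turn from the pose commanded when the call began, along the tool's axes at that moment; what a row does not reach only later rows make up. A row lasts 1/12 s, in which the tool goes at most 41.7 mm and 7.16 degrees, less where a joint would pass 70% of its speed; a pose out of reach is approached as far as the arm can. A call with a gripper value outside its range is refused whole. The fingers move at their own pace and stop on an object; the grip force is fixed at half the most. Time passes only in rows, so rows that repeat a pose let the fingers close. It gives the time, the measured TCP pose, the force, the opening and the grip force at its end, in the units of the state.
- sense(): the state, without advancing time (a new reading comes with each control period).
- camera(name): name is "scene" or "top"; returns a dict with "img" (420x560x3 uint8, red, green, blue), "fovy" (degrees; the focal length in pixels is half the picture's height over the tangent of half this angle, whatever the lens; pixels are square), "cx", "cy" (the principal point, pixels), "k1" (the pictures are not rectified: a ray, as slopes to the right and down, at radius r is drawn at 1 + k1 r^2 times it, then the intrinsics apply), "world_from_camera" (4x4, takes a point from camera to world coordinates). Camera axes: x right, y down, z forward; pixel columns grow to the right and rows downward; lengths in m; the calibration is good to about 2 mm. A picture is of the moment at which its call begins. There is no depth.
- finish_job(): hands the job in; it is judged then, once.
The state is a dict: "time_s": time; "joint_positions": joint angles; "joint_velocities": joint speeds; "joint_efforts": joint torques, N m; "tool_pos": TCP position; "orientation": TCP orientation; "wrist_force": force on the tool from outside, world axes, zero at the start; "moment": the same for the moment, N m; "gripper_width": finger opening in m; "gripper_force": force on a finger pad.
Only numpy, scipy, OpenCV 4.12 (cv2) and the standard library are available. Lean on these libraries where they do the work, as an engineer would, in place of code of your own. Each camera call takes 0.05 s, during which the arm holds its last target. There are 200 camera calls.

TASK

Move the tall spice vial from the drying stand into the empty middle hole of the spice rack, pushed fully home and let go. Then squeeze the spring clip open by its two tails, lift it off its rest, and hold it wide open around the middle of the top edge of the rack's label card, one jaw in front and one behind, clear of the card, so that I can slip a note in. Finish while still holding the clip gaping there, and leave the other vials where they stand.

Things in the scene. Friction and masses are not known exactly. Their poses are not given: they have to be found in the camera images.
- vial: the tall spice vial to be moved: upright aluminium tube 22 mm in diameter, 95 mm long, plus a 20 mm long, 19 mm wide cork stopper on top (115 mm in all), 45 g, loose. Origin at the centre of its underside, z up along it. It starts in one of the two holes of the drying stand
- short_vial: like the tall vial but with a tube only 55 mm long (75 mm in all); stands in the other hole of the drying stand, to be left alone. Origin at the centre of its underside
- drying_stand: wooden block 55 x 115 x 40 mm (x, y, z), fixed, with two round holes 25 mm wide and 30 mm deep at its own (0, -29) and (0, +29) mm; hole floor 10 mm above the worktop. Origin at the centre of its underside
- rack: wooden spice rack, fixed, base 145 x 150 mm (x from -67 to +78). In front (-x, towards the robot) a block 40 mm high with three round holes 25 mm wide, 30 mm deep, in a row along y, 46 mm apart, at its own x = -35 mm; behind, a stiff upright white label card in a slotted foot, 4 mm thick, 120 mm wide, at x = +55 mm, top edge 160 mm above the worktop. Origin on the underside
- hole_floor (a point): centre of the floor of the rack's empty middle hole, 10 mm above the worktop, 30 mm below the hole's mouth
- card_top (a point): middle of the label card's top edge, 160 mm above the worktop; x is the card's normal (pointing to its back), y runs along the edge, z up; the card is 4 mm thick
- rack_vial_l: another tall vial, 115 mm, loose in the rack's hole at +y, to be left alone. Origin at the centre of its underside
- rack_vial_r: another tall vial, 115 mm, loose in the rack's hole at -y, to be left alone. Origin at the centre of its underside
- clip_rest: where the clip is kept: wooden foot 80 x 90 mm with an upright steel rail 4 mm thick in x, 70 mm wide along y, top edge 75 mm above the worktop. Fixed; origin at the centre of its underside
- clip: steel spring clip, loose, 60 g, astride the rail of its rest, jaws down and biting the rail, two tails up. Origin on the pivot, a 10 mm thick barrel along y that sits on the rail (80 mm above the worktop); x across the jaws, z up. Jaws 50 mm wide (y), ending 35 mm below the pivot; tails 30 mm wide (y), ending 50 mm above it, there about 55 mm apart over their outer faces
- clip_jaw (a joint): opening of the clip: 0 when biting the 4 mm rail, 0.62 rad at the stop. Pinching the tails together along x spreads the jaws against the spring: 10 N at 40 mm above the pivot opens it fully, 30 N is safe. At the stop the tails are parallel, 24 mm over their outer faces. The two halves turn alike, each by half of this value (clip too)
- clip_tip_a (a point): tip of the clip's -x jaw: lower end of its biting face, middle of its width. Fully open, the tips are about 25 mm apart and 34 mm below the pivot; the barrel's underside, the end of the mouth, is 5 mm below the pivot
- clip_tip_b (a point): tip of the clip's +x jaw: lower end of its biting face, middle of the width

How it is judged:
By the outcome, as a careful person would: the job done as asked, in the order asked, and still so for the second after the job is handed in, while the arm keeps its last pose, push and grip.
It also fails if it takes over 51 s, if anything falls off the work surface, if the arm or the gripper's body presses on something with over 40 N, if the wrist force passes 120 N, or if a joint passes its speed limit or range.

## Working session

There is one attempt and no reset: what is moved stays moved. The work goes in short steps, Python scripts to look and compute and a shell command to move; the robot and the scene stay as the last step left them, time stands still between calls to the robot, and variables do not carry over. Pictures are saved under pics/ and viewed, at most 10 in all, crops included, and the job is handed in when it is done.

```bash
ls; mkdir -p pics; python3 - <<'E'
from bench import sense,camera
import cv2
for n in("scene","top"):
    c=camera(n); cv2.imwrite(f"pics/{n}0.png",c["img"][:,:,::-1]); print({k:v for k,v in c.items() if k!="img"})
s=sense();print(s)
E
```

```text
pics
{'fovy': 44.889410932044825, 'cx': 280.59412776216266, 'cy': 208.98019628099613, 'k1': -0.03162121294516966, 'world_from_camera': array([[-0.70365141, -0.36433125,  0.61003068, -0.13315472],
       [-0.71054421,  0.35925889, -0.60502891,  0.69313278],
       [ 0.00127199, -0.85918321, -0.51166648,  0.69743061],
       [ 0.        ,  0.        ,  0.        ,  1.        ]])}
{'fovy': 55.40781691004707, 'cx': 281.9432291253653, 'cy': 204.88654777052614, 'k1': -0.0338140411722483, 'world_from_camera': array([[-0.00972249, -0.9919553 ,  0.12621474,  0.38039192],
       [-0.99954515,  0.00603734, -0.02954723,  0.03301585],
       [ 0.02854753, -0.1264446 , -0.99156281,  1.2791963 ],
       [ 0.        ,  0.        ,  0.        ,  1.        ]])}
{'time_s': 0.1, 'joint_positions': array([-9.86274747e-01,  4.07412302e-02,  8.38951661e-02, -3.92817315e-04,
       -1.61550819e+00, -3.33664228e-01]), 'joint_velocities': array([0.00052601, 0.00049056, 0.00171025, 0.00193816, 0.0005439 ,
       0.00028533]), 'joint_efforts': array([-4.55514441e-03, -3.69344044e+01,  3.48280406e+01,  6.95174575e+00,
       -4.64198485e-03,  2.61055050e-05]), 'tool_pos': array([ 0.14890808, -0.58091595,  0.23037919]), 'orientation': array([ 3.92997815e-01, -3.11657246e+00, -2.46668658e-03]), 'wrist_force': array([ 0.14776659, -0.01295715,  0.81818423]), 'moment': array([-0.0494466 , -0.01663019, -0.03902481]), 'gripper_force': 0.0, 'gripper_width': 0.08549176381838983}
```

View pics/scene0.png

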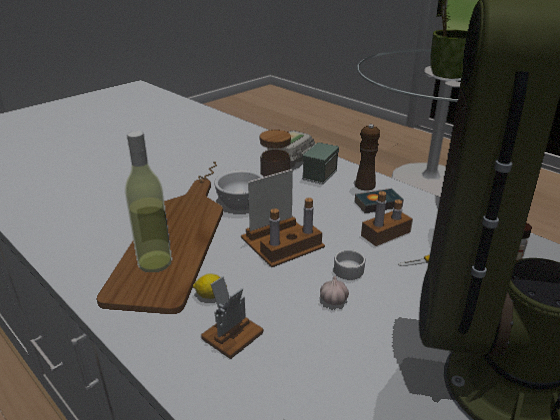

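View pics/top0.png

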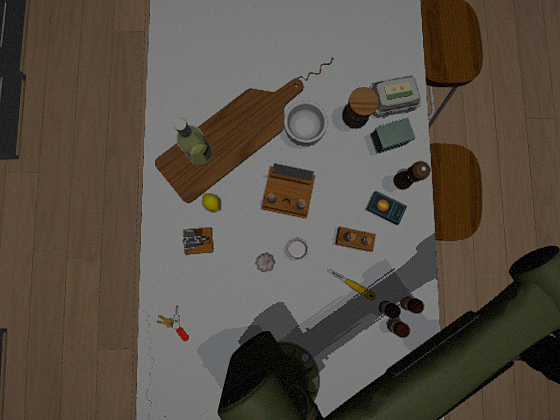

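The scene picture shows the clip on its rest at about (231,320), the rack at (285,235) and the stand at (387,220). In the top picture they are at (198,240), (288,190) and (356,238). I'll enlarge crops of these.

```bash
cat > h.py <<'E'
import numpy as np,cv2
from bench import camera,sense
from scipy.spatial.transform import Rotation as R
def K(c):
    f=210/np.tan(np.radians(c["fovy"]/2)); return np.array([[f,0,c["cx"]],[0,f,c["cy"]],[0,0,1]]),np.array([c["k1"],0,0,0.])
def proj(c,P):
    T=np.linalg.inv(c["world_from_camera"]);k,d=K(c)
    return cv2.projectPoints(np.atleast_2d(np.array(P,float)),cv2.Rodrigues(T[:3,:3])[0],T[:3,3],k,d)[0][:,0]
def unproj(c,uv,z):
    k,d=K(c);n=cv2.undistortPoints(np.array(uv,float).reshape(-1,1,2),k,d)[:,0]
    T=c["world_from_camera"];r=np.c_[n,np.ones(len(n))]@T[:3,:3].T
    return T[:3,3]+r*((np.reshape(z,-1)-T[2,3])/r[:,2])[:,None]
def crop(c,x,y,w,h,s):
    return cv2.resize(c["img"][y:y+h,x:x+w,::-1],None,fx=s,fy=s,interpolation=cv2.INTER_CUBIC)
E
python3 - <<'E'
from h import *
t=camera("top");s=camera("scene")
a=np.hstack([crop(t,172,215,50,50,6),crop(t,331,215,50,50,6)])
a2=crop(t,255,155,70,70,6)
cv2.imwrite("pics/t1.png",np.hstack([np.vstack([crop(t,172,215,50,50,6),crop(t,331,215,50,50,6)]),cv2.copyMakeBorder(crop(t,255,155,70,70,6),0,180,0,0,cv2.BORDER_CONSTANT)]))
b=crop(s,195,265,80,100,4);c=crop(s,355,185,62,65,4)
d=crop(s,235,160,100,110,4)
L=np.zeros((600,800,3),np.uint8);L[:400,:320]=b;L[:440,320:720]=d
L[400:600,:248]=c[:200];cv2.imwrite("pics/s1.png",L)
E
```

```text
(no output)
```

View pics/t1.png

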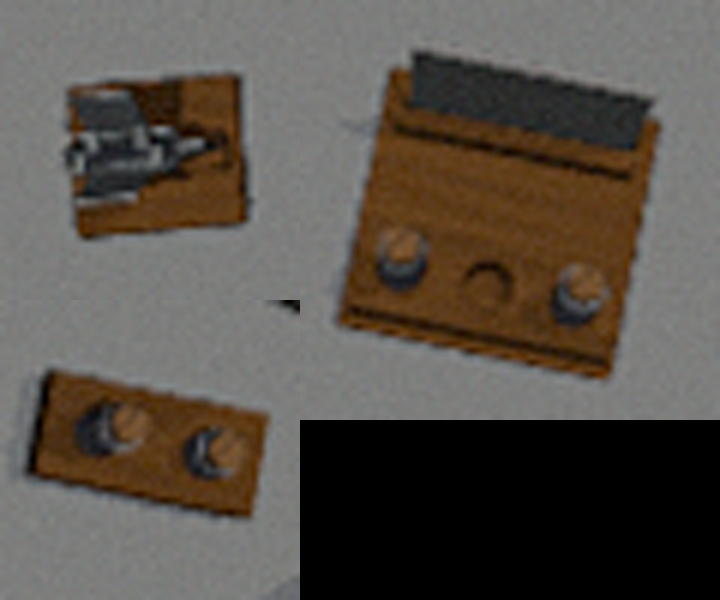

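View pics/s1.png

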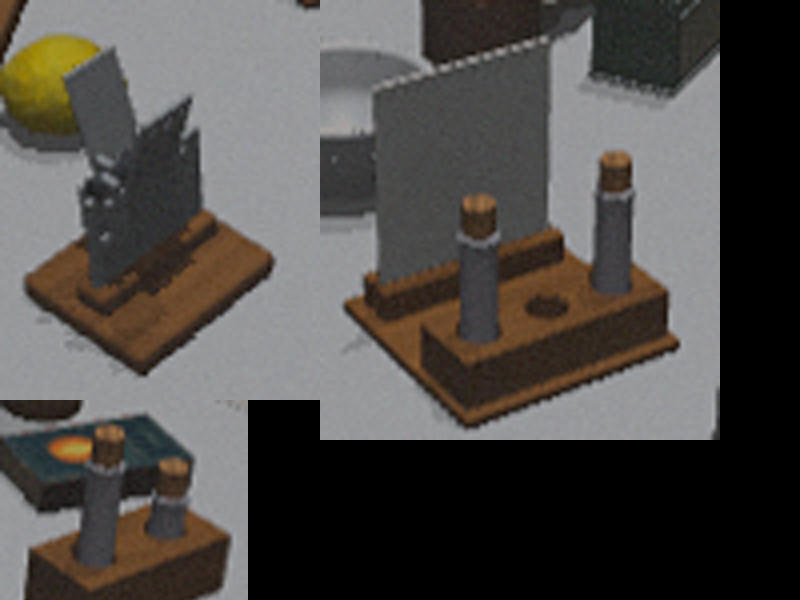

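The top crop shows the tall vial's cork at (130,118), the empty hole at (190,285) and the card's top edge from (113,54) to (354,100). The scene crop shows the matching features. Next I'll fit poses from both views.

```bash
cat > fit.py <<'E'
from h import *
from scipy.optimize import least_squares
t=camera("top");s=camera("scene")
def pt(c,x0,y0,sc,uv): return c,np.array([x0+(uv[0]+.5)/sc-.5,y0+(uv[1]+.5)/sc-.5])
TR=lambda u,v:pt(t,255,155,6,(u-300,v)); TS=lambda u,v:pt(t,331,215,6,(u,v-300)); TC=lambda u,v:pt(t,172,215,6,(u,v))
SC=lambda u,v:pt(s,195,265,4,(u,v)); SS=lambda u,v:pt(s,355,185,4,(u,v-400)); SR=lambda u,v:pt(s,235,160,4,(u-320,v))
def fit(name,obs,p0,free=0):
    def res(p):
        o=[]
        for (c,uv),P in obs:
            P=[q(p) if callable(q) else q for q in P]
            a=p[2];o.append(proj(c,[p[0]+P[0]*np.cos(a)-P[1]*np.sin(a),p[1]+P[0]*np.sin(a)+P[1]*np.cos(a),P[2]])[0]-uv)
        return np.ravel(o)
    r=least_squares(res,p0,loss="soft_l1");print(name,r.x.round(4));print(res(r.x).reshape(-1,2).round(1).tolist());return r.x
E
python3 - <<'E'
from fit import *
rk=fit("rack",[(TR(413,52),(.055,.06,.16)),(TR(655,99),(.055,-.06,.16)),(TR(404,240),(-.035,.046,.125)),(TR(586,280),(-.035,-.046,.125)),(TR(490,286),(-.035,0,.04)),
 (SR(377,92),(.055,.06,.16)),(SR(549,42),(.055,-.06,.16)),(SR(478,201),(-.035,.046,.125)),(SR(615,157),(-.035,-.046,.125)),(SR(547,306),(-.035,0,.04))],[.55,0,-.2])
fit("stand",[(TS(50,370),(.0275,.0575,.04)),(TS(270,412),(.0275,-.0575,.04)),(TS(250,516),(-.0275,-.0575,.04)),(TS(36,474),(-.0275,.0575,.04)),
 (TS(131,418),(0,.029,.125)),(TS(229,446),(0,-.029,.085)),(SS(109,431),(0,.029,.125)),(SS(173,465),(0,-.029,.085)),(SS(30,549),(.0275,.0575,.04)),(SS(93,590),(-.0275,.0575,.04)),(SS(230,537),(-.0275,-.0575,.04))],[.45,-.2,-.2])
fit("vial",[(TS(131,418),(0,0,.125)),(SS(109,431),(0,0,.125))],[.45,-.2,0])
h=lambda p:p[3]
fit("rest",[(TC(70,92),(.04,.045,h)),(TC(240,76),(.04,-.045,h)),(TC(248,222),(-.04,-.045,h)),(TC(82,235),(-.04,.045,h)),
 (SC(25,279),(.04,.045,h)),(SC(143,362),(-.04,.045,h)),(SC(272,260),(-.04,-.045,h)),(SC(143,374),(-.04,.045,0))],[.4,.3,.1,.012])
E
```

```text
rack [ 0.5799 -0.0232 -0.2102]
[[-0.4, -1.1], [0.3, -0.5], [-0.5, 0.8], [0.0, 0.5], [-0.5, 0.2], [-0.7, -1.2], [0.2, -1.3], [0.4, 0.2], [0.4, 0.1], [0.1, -0.1]]
stand [ 0.4313 -0.2334 -0.1966]
[[0.4, 0.1], [-0.2, -0.0], [0.4, 0.1], [-0.2, 0.2], [-0.0, 1.1], [-0.1, 0.7], [0.0, 0.1], [-0.1, -0.3], [-0.4, -0.2], [-0.6, -0.1], [-0.2, -1.0]]
vial [ 0.4386 -0.2056  0.    ]
[[0.2, 0.5], [-0.4, -0.3]]
rest [0.4315 0.2606 0.0728 0.007 ]
[[0.1, -1.2], [0.2, -0.8], [0.4, 0.2], [-0.5, 0.3], [-0.4, 0.1], [-0.2, 0.7], [1.6, -0.7], [0.0, 0.4]]
```

```bash
cat > go.py <<'E'
import sys; from h import *
def delta(x,y,z,yaw,tool=None):
    """tool-frame shift+turn to a downward pose whose tool y lies along (cos yaw, sin yaw), nearest half turn"""
    s=sense();R0=R.from_rotvec(s["orientation"])
    best=None
    for k in (0,np.pi):
        a=yaw+k;Y=np.array([np.cos(a),np.sin(a),0]);Z=np.array([0,0,-1.]);X=np.cross(Y,Z)
        r=(R0.inv()*R.from_matrix(np.c_[X,Y,Z])).as_rotvec()
        if best is None or np.linalg.norm(r)<np.linalg.norm(best): best=r
    d=R0.inv().apply(np.array([x,y,z])-s["tool_pos"])
    print("shift",d.round(4).tolist(),"turn",best.round(4).tolist(),"j6",s["joint_positions"][5].round(2),"t",s["time_s"])
if __name__=="__main__": delta(*map(float,sys.argv[1:5]))
E
python3 go.py .4375 -.205 .22 -.2
python3 - <<'E'
from h import *
t=camera("top");s=camera("scene")
a=.073;M=np.array([[np.cos(a),-np.sin(a)],[np.sin(a),np.cos(a)]])
for n,x in(("-x",-.0275),("+x",.0275)):
  for y in(.015,-.015):
    p=[*(M@[x,y]+[.4315,.2606]),.13]
    print(n,y,"top",((proj(t,p)[0]-[172,215])*6).round(),"scene",((proj(s,p)[0]-[195,265])*4).round())
E
```

```text
shift [-0.3729, 0.2927, 0.0111] turn [0.0006, 0.0003, -1.12] j6 -0.33 t 0.3
-x 0.015 top [ 83. 202.] scene [156. 106.]
-x -0.015 top [146. 196.] scene [205.  72.]
+x 0.015 top [77. 86.] scene [69. 53.]
+x -0.015 top [140.  81.] scene [118.  21.]
```

```bash
python3 -m crank '{"rows": [[-0.373,0.293,0.011,0,0,-1.12,0.085],[-0.373,0.293,0.011,0,0,-1.12,0.085],[-0.373,0.293,0.011,0,0,-1.12,0.085],[-0.373,0.293,0.011,0,0,-1.12,0.085],[-0.373,0.293,0.011,0,0,-1.12,0.085],[-0.373,0.293,0.011,0,0,-1.12,0.085],[-0.373,0.293,0.011,0,0,-1.12,0.085],[-0.373,0.293,0.011,0,0,-1.12,0.085]]}'; python3 go.py .4375 -.205 .15 -.2
python3 - <<'E'
from h import *
t=camera("top");s=camera("scene")
cv2.imwrite("pics/clip.png",np.hstack([crop(s,207,270,46,70,8),crop(t,178,220,42,56,10)[:,:400]]))
E
```

```text
time_s: 1.07
tool_pos: [0.3524, -0.315, 0.2239]
orientation: [-1.846, 2.541, -0.001]
wrist_force: [1.5, -1.2, -0.3]
gripper_width: 0.0845
gripper_force: 0.0
shift [-0.1309, -0.0469, 0.074] turn [-0.0011, 0.0, -0.114] j6 -0.01 t 1.0667
```

View pics/clip.png

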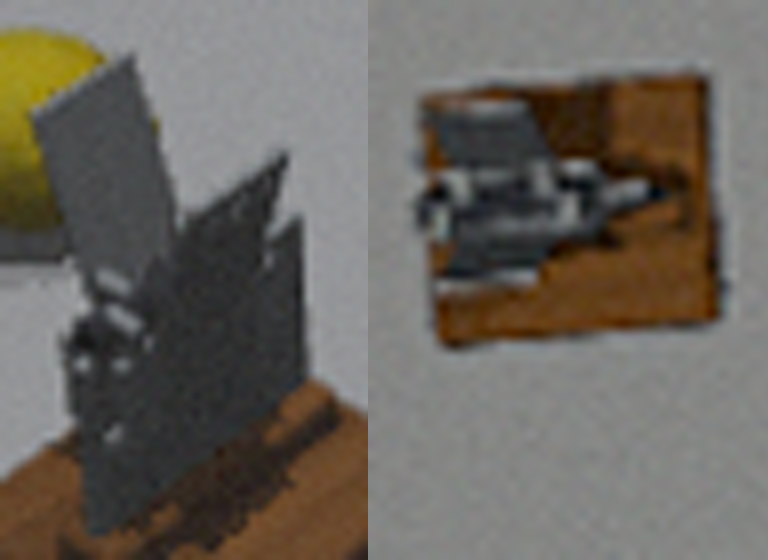

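The tails are clear here. In the scene crop the +x tail's tip edge runs (33,112)–(132,58), and the -x tail's runs from about (188,206) to (287,152). In the top crop the tip edges are (428,98)–(525,102) and (438,285)–(540,278).

```bash
python3 -m crank '{"rows": [[-0.131,-0.047,0.002,0,0,-0.114,0.085],[-0.131,-0.047,0.002,0,0,-0.114,0.085],[-0.131,-0.047,0.002,0,0,-0.114,0.085],[-0.131,-0.047,0.002,0,0,-0.114,0.085],[-0.131,-0.047,0.064,0,0,-0.114,0.085],[-0.131,-0.047,0.074,0,0,-0.114,0.085],[-0.131,-0.047,0.074,0,0,-0.114,0.085]]}'; python3 go.py .4375 -.205 .073 -.2
python3 - <<'E'
from fit import *
A=lambda u,v:pt(s,207,270,8,(u,v)); B=lambda u,v:pt(t,178,220,10,(u-368,v))
x=lambda p:p[3];m=lambda p:-p[3]
o=[(A(33,112),(x,.015,.13)),(A(132,58),(x,-.015,.13)),(A(188,206),(m,.015,.13)),(A(287,152),(m,-.015,.13)),
(B(428,100),(x,.015,.13)),(B(525,100),(x,-.015,.13)),(B(438,287),(m,.015,.13)),(B(540,280),(m,-.015,.13))]
fit("clip",o,[.43,.26,.07,.027])
fit("clipz",[(a,(P[0],P[1],lambda p:p[4])) for a,P in o],[.43,.26,.07,.027,.13])
E
```

```text
time_s: 1.75
tool_pos: [0.4346, -0.2058, 0.1426]
orientation: [1.978, -2.434, -0.015]
wrist_force: [-0.5, 0.0, -1.4]
gripper_width: 0.0847
gripper_force: 0.0
shift [-0.0013, -0.0034, 0.0695] turn [0.0107, 0.0016, -0.0062] j6 -0.18 t 1.75
clip [0.4289 0.2688 0.0519 0.0254]
[[-0.2, -2.4], [0.1, -3.4], [0.1, -1.4], [0.4, -3.0], [-1.4, 1.4], [-0.6, 0.7], [-1.9, 0.4], [-1.5, 0.5]]
clipz [0.4317 0.267  0.0558 0.0255 0.1214]
[[-0.1, 0.2], [0.0, -0.8], [0.2, 1.2], [0.3, -0.4], [-0.2, 0.5], [0.6, -0.1], [-0.5, -0.5], [-0.2, -0.4]]
```

```bash
python3 -m crank '{"rows": [[-0.001,-0.003,0.035,0,0,0,0.085],[-0.001,-0.003,0.069,0,0,0,0.085],[-0.001,-0.003,0.069,0,0,0,0.05],[-0.001,-0.003,0.069,0,0,0,0.05],[-0.001,-0.003,0.069,0,0,0,0.035],[-0.001,-0.003,0.069,0,0,0,0.035],[-0.001,-0.003,0.069,0,0,0,0.035],[-0.001,-0.003,0.069,0,0,0,0.035]]}'; python3 go.py .4375 -.205 .073 -.2
python3 - <<'E'
from h import *
t=camera("top");s=camera("scene")
cv2.imwrite("pics/v1.png",np.hstack([crop(s,340,140,80,100,5),crop(t,325,200,60,100,5)]))
for c in(s,t):print(proj(c,[[.4375,-.205,.125],[.4375,-.205,.04],[.4375,-.205,.105]]).round(1).tolist())
E
```

```text
time_s: 2.52
tool_pos: [0.4415, -0.207, 0.0823]
orientation: [-1.98, 2.437, -0.003]
wrist_force: [-0.5, 0.7, -1.4]
gripper_width: 0.0349
gripper_force: 0.0
shift [-0.0011, 0.0043, 0.0093] turn [-0.0026, 0.0002, -0.006] j6 -0.18 t 2.5167
[[381.7, 192.4], [378.1, 223.2], [380.8, 199.8]]
[[352.4, 235.2], [346.9, 236.6], [351.0, 235.5]]
```

View pics/v1.png

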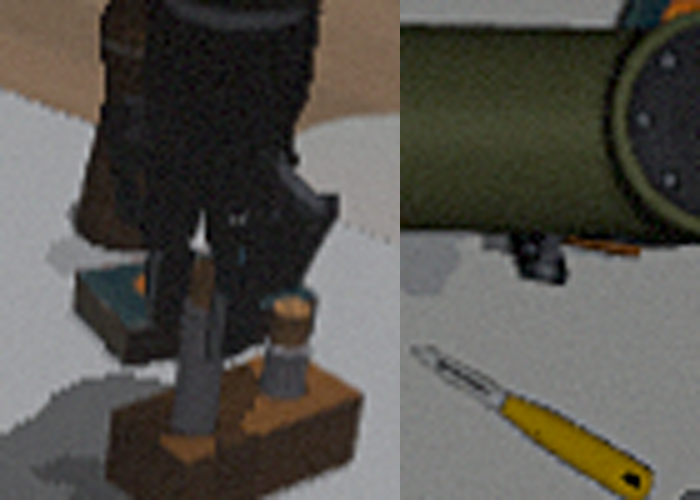

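The vial stands between the fingers, with the scene crop showing it at (200,340). I'll lower 9 mm, centre and close.

```bash
python3 -m crank '{"rows": [[-0.001,0.003,0.010,0,0,0,0.035],[-0.001,0.003,0.010,0,0,0,0.035],[-0.001,0.003,0.010,0,0,0,0.028],[-0.001,0.003,0.010,0,0,0,0.024],[-0.001,0.003,0.010,0,0,0,0.018],[-0.001,0.003,0.010,0,0,0,0.018],[-0.001,0.003,0.010,0,0,0,0.018]]}'; python3 go.py .4375 -.205 .073 -.2
```

```text
time_s: 3.2
tool_pos: [0.4379, -0.2052, 0.0706]
orientation: [-1.981, 2.438, 0.0]
wrist_force: [-0.8, -0.5, -0.1]
gripper_width: 0.0208
gripper_force: 58.6
shift [-0.0001, 0.0005, -0.0024] turn [0.0001, 0.0001, -0.006] j6 -0.19 t 3.2
```

```bash
python3 -m crank '{"rows": [[0,0,-0.015,0,0,0,0.018],[0,0,-0.04,0,0,0,0.018],[0,0,-0.08,0,0,0,0.018],[0,0,-0.12,0,0,0,0.018],[0,0,-0.135,0,0,0,0.018],[0,0,-0.135,0,0,0,0.018]]}'; python3 go.py .5457 -.0159 .206 -.21
```

```text
time_s: 3.7
tool_pos: [0.4397, -0.206, 0.2111]
orientation: [-1.978, 2.434, -0.011]
wrist_force: [0.1, -0.1, -0.3]
gripper_width: 0.0203
gripper_force: 58.7
shift [-0.2078, -0.0648, 0.0056] turn [-0.0085, -0.0003, 0.0038] j6 -0.19 t 3.7
```

```bash
python3 -m crank '{"rows": [[-0.035,-0.011,0,0,0,0.004,0.018],[-0.07,-0.022,0,0,0,0.004,0.018],[-0.105,-0.033,0,0,0,0.004,0.018],[-0.14,-0.044,0,0,0,0.004,0.018],[-0.175,-0.054,0,0,0,0.004,0.018],[-0.2,-0.061,0,0,0,0.004,0.018],[-0.208,-0.064,0,0,0,0.004,0.018],[-0.208,-0.064,0,0,0,0.004,0.018]]}'; python3 -m crank '{"rows": [[0,0,0,0,0,0,0.018],[0,0,0,0,0,0,0.018]]}'; python3 go.py .5457 -.0159 .206 -.21
python3 - <<'E'
from h import *
t=camera("top");s=camera("scene")
cv2.imwrite("pics/v2.png",np.hstack([crop(s,230,100,100,140,4),crop(t,250,150,80,112,5)]))
E
```

```text
time_s: 4.37
tool_pos: [0.5434, -0.013, 0.204]
orientation: [1.978, -2.438, -0.002]
wrist_force: [-0.5, -0.4, -0.7]
gripper_width: 0.0205
gripper_force: 58.7
time_s: 4.53
tool_pos: [0.5427, -0.0155, 0.2053]
orientation: [1.975, -2.442, -0.0]
wrist_force: [-0.4, -0.5, -0.9]
gripper_width: 0.0205
gripper_force: 58.7
shift [-0.0002, -0.003, -0.0007] turn [0.0004, -0.0003, -0.0007] j6 -0.55 t 4.5333
```

View pics/v2.png

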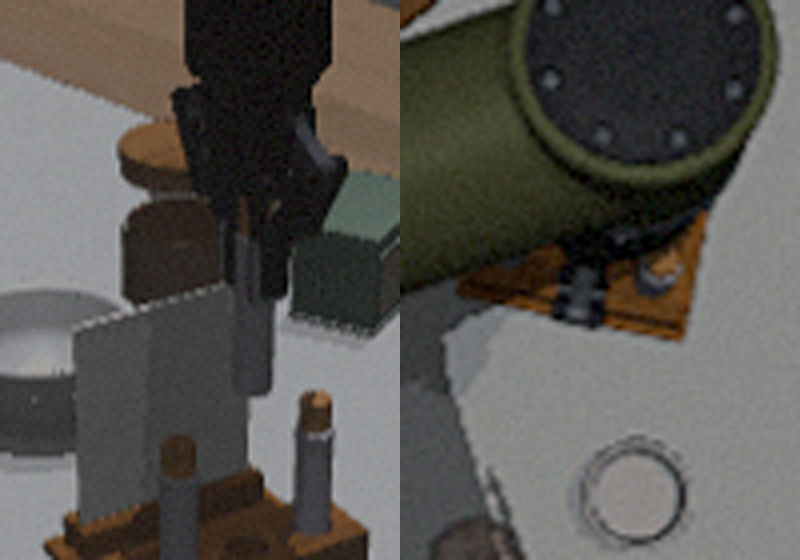

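The vial hangs vertical above the rack, with its bottom at about (253,385) in the scene crop. I'll compare that with the kinematic prediction to measure the camera bias.

```bash
python3 - <<'E'
from fit import *
p=sense()["tool_pos"];print(p)
b=proj(s,[p[0],p[1],p[2]-.0606])[0]; print("bottom crop px",(b-[230,100])*4+1.5)
h=proj(s,[.5457,-.0159,.04])[0]; print("hole predicted",h,"seen",SR(547,306)[1])
for c,uv,n in((s,SR(547,306)[1],"scene"),(t,TR(490,286)[1],"top")): print(n,unproj(c,[uv],[.04]))
E
```

```text
[ 0.54287605 -0.01556305  0.20583769]
bottom crop px [253.03683731 389.52313582]
hole predicted [291.49140005 236.04431979] seen [291.375 236.125]
scene [[ 0.54565539 -0.01546708  0.04      ]]
top [[ 0.54636056 -0.01747071  0.04      ]]
```

```bash
python3 -m crank '{"rows": [[0,-0.003,0.03,0,0,0,0.018],[0,-0.003,0.06,0,0,0,0.018],[0,-0.003,0.088,0,0,0,0.018],[0,-0.003,0.096,0,0,0,0.018],[0,-0.003,0.096,0,0,0,0.018],[0,-0.003,0.096,0,0,0,0.018]]}'; python3 go.py .5457 -.0159 .10 -.21
python3 - <<'E'
from h import *
t=camera("top");s=camera("scene")
cv2.imwrite("pics/v3.png",crop(s,262,190,60,66,9))
E
```

```text
time_s: 5.23
tool_pos: [0.5465, -0.0158, 0.111]
orientation: [-1.976, 2.442, -0.002]
wrist_force: [-0.1, 0.4, 0.2]
gripper_width: 0.0207
gripper_force: 58.8
shift [0.0003, 0.0008, 0.011] turn [-0.0014, -0.0003, -0.0002] j6 -0.55 t 5.2333
```

View pics/v3.png

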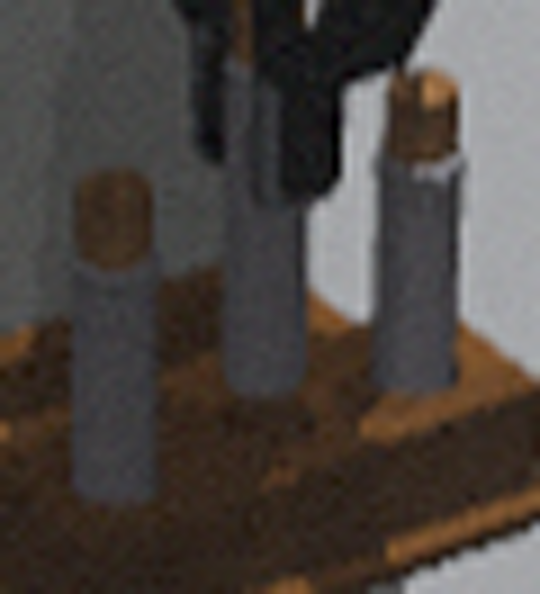

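The held vial's lower rim is at about (265,394) in the crop. The neighbours' tubes meet the block at about (115,500) and (415,392). I'll compare these with the model.

```bash
python3 - <<'E'
from h import *
s=camera("scene");p=sense()["tool_pos"];print(p)
a=np.linspace(0,2*np.pi,60)
def low(x,y,z,r):
    q=(proj(s,np.c_[x+r*np.cos(a),y+r*np.sin(a),0*a+z])-[262,190])*9+4
    return q[:,0].min().round(),q[:,0].max().round(),q[:,1].max().round()
yaw=-.2102;c,sn=np.cos(yaw),np.sin(yaw)
print("mine",low(p[0],p[1],p[2]-.0606,.011))
for y in(.046,0,-.046):print(y,low(.5799-.035*c-y*sn,-.0232-.035*sn+y*c,.04,.011))
im=s["img"].astype(int)  # brightness column profiles
for x in(274.5,291.5,308): print(x,im[225:250,int(x)-2:int(x)+3].mean(1).astype(int).tolist())
E
```

```text
[ 0.54721745 -0.01527367  0.11208981]
mine (np.float64(221.0), np.float64(307.0), np.float64(404.0))
0.046 (np.float64(75.0), np.float64(162.0), np.float64(498.0))
0 (np.float64(227.0), np.float64(312.0), np.float64(442.0))
-0.046 (np.float64(373.0), np.float64(457.0), np.float64(389.0))
274.5 [[62, 61, 64], [58, 56, 61], [62, 59, 63], [62, 61, 64], [61, 59, 62], [62, 60, 64], [62, 59, 63], [61, 60, 62], [61, 58, 62], [61, 60, 62], [63, 60, 64], [62, 59, 64], [61, 61, 63], [63, 61, 64], [62, 60, 63], [61, 61, 64], [61, 60, 63], [61, 61, 62], [64, 61, 65], [64, 63, 67], [59, 54, 54], [55, 42, 35], [56, 39, 28], [53, 39, 29], [48, 35, 26]]
291.5 [[63, 61, 65], [64, 62, 65], [60, 59, 64], [60, 59, 63], [62, 61, 65], [64, 63, 66], [62, 60, 63], [61, 60, 64], [61, 59, 58], [52, 42, 38], [47, 33, 28], [47, 37, 28], [49, 36, 27], [49, 36, 27], [53, 37, 26], [58, 41, 31], [51, 38, 27], [61, 43, 28], [65, 46, 31], [53, 38, 27], [49, 37, 28], [48, 35, 26], [48, 36, 29], [46, 36, 27], [49, 36, 27]]
308 [[69, 67, 71], [71, 69, 72], [71, 70, 73], [71, 69, 74], [69, 69, 72], [70, 68, 72], [72, 71, 74], [69, 69, 74], [82, 69, 64], [96, 68, 48], [105, 71, 42], [107, 71, 42], [95, 65, 40], [64, 46, 31], [52, 41, 31], [52, 39, 33], [51, 38, 29], [52, 40, 31], [49, 38, 28], [51, 39, 30], [53, 39, 31], [51, 40, 30], [54, 39, 31], [71, 51, 34], [102, 71, 40]]
```

```bash
python3 -m crank '{"rows": [[0,0.0015,0,0,0,0,0.018],[0,0.0015,0.004,0,0,0,0.018],[0,0.0015,0.008,0,0,0,0.018],[0,0.0015,0.01,0,0,0,0.018],[0,0.0015,0.012,0,0,0,0.018],[0,0.0015,0.014,0,0,0,0.018],[0,0.0015,0.014,0,0,0,0.018]]}';python3 go.py .5457 -.0159 .0706 -.21
```

```text
time_s: 5.97
tool_pos: [0.5444, -0.015, 0.095]
orientation: [1.976, -2.442, -0.001]
wrist_force: [0.2, -0.9, 0.7]
gripper_width: 0.0203
gripper_force: 58.8
shift [0.0006, -0.0014, 0.0244] turn [0.0006, -0.0002, -0.0] j6 -0.55 t 5.9667
```

```bash
python3 -m crank '{"rows": [[0,-0.001,0.004,0,0,0,0.018],[0,-0.001,0.008,0,0,0,0.018],[0,-0.001,0.012,0,0,0,0.018],[0,-0.001,0.016,0,0,0,0.018],[0,-0.001,0.018,0,0,0,0.018],[0,-0.001,0.02,0,0,0,0.018],[0,-0.001,0.02,0,0,0,0.018]]}';python3 go.py .5457 -.0159 .0706 -.21
```

```text
time_s: 6.55
tool_pos: [0.5453, -0.0152, 0.075]
orientation: [1.976, -2.442, -0.001]
wrist_force: [0.1, 0.1, -2.0]
gripper_width: 0.0206
gripper_force: 58.8
shift [0.0006, -0.0005, 0.0044] turn [0.0008, -0.0002, -0.0] j6 -0.55 t 6.55
```

```bash
python3 -m crank '{"rows": [[0,0,0.002,0,0,0,0.018],[0,0,0.004,0,0,0,0.018],[0,0,0.005,0,0,0,0.018],[0,0,0.006,0,0,0,0.018],[0,0,0.006,0,0,0,0.018]]}';python3 -c "from h import *;print(sense()['wrist_force'],sense()['tool_pos'])"
```

```text
time_s: 6.97
tool_pos: [0.5457, -0.0153, 0.0705]
orientation: [-1.976, 2.442, -0.001]
wrist_force: [-3.2, 0.7, 4.1]
gripper_width: 0.0206
gripper_force: 59.5
[-3.23241019  0.68100172  4.05428282] [ 0.54569774 -0.01525127  0.07052262]
```

Contact at the expected height. I'll push 2–3 mm more to seat it, then release slightly.

```bash
python3 -m crank '{"rows": [[0,0,0.001,0,0,0,0.018],[0,0,0.002,0,0,0,0.018],[0,0,0.003,0,0,0,0.018],[0,0,0.003,0,0,0,0.018]]}';
```

```text
time_s: 7.3
tool_pos: [0.5461, -0.0153, 0.0704]
orientation: [-1.977, 2.44, -0.003]
wrist_force: [-9.7, 2.2, 18.8]
gripper_width: 0.0206
gripper_force: 61.5
```

```bash
python3 -m crank '{"rows": [[0,0,-0.002,0,0,0,0.018],[0,0,-0.002,0,0,0,0.025],[0,0,-0.002,0,0,0,0.035],[0,0,-0.002,0,0,0,0.045],[0,0,-0.002,0,0,0,0.045],[0,0,-0.002,0,0,0,0.045]]}'; python3 -m crank '{"rows": [[0,0,-0.02,0,0,0,0.05],[0,0,-0.05,0,0,0,0.05],[0,0,-0.09,0,0,0,0.05],[0,0,-0.13,0,0,0,0.05],[0,0,-0.16,0,0,0,0.085],[0,0,-0.16,0,0,0,0.085]]}'; python3 go.py .431 .267 .225 .07
```

```text
time_s: 7.8
tool_pos: [0.5454, -0.0153, 0.0681]
orientation: [1.976, -2.442, -0.0]
wrist_force: [0.2, 0.3, 0.3]
gripper_width: 0.0445
gripper_force: 0.0
time_s: 8.3
tool_pos: [0.5479, -0.0157, 0.2368]
orientation: [-1.97, 2.435, -0.011]
wrist_force: [0.0, 0.0, 1.7]
gripper_width: 0.0723
gripper_force: 0.0
shift [-0.252, 0.1735, 0.0106] turn [-0.0116, 0.0015, -0.2803] j6 -0.55 t 8.3
```

```bash
python3 -m crank '{"rows": [[-0.252,0.1735,0.01,0,0,-0.28,0.085],[-0.252,0.1735,0.01,0,0,-0.28,0.085],[-0.252,0.1735,0.01,0,0,-0.28,0.085],[-0.252,0.1735,0.01,0,0,-0.28,0.085],[-0.252,0.1735,0.01,0,0,-0.28,0.085],[-0.252,0.1735,0.01,0,0,-0.28,0.085],[-0.252,0.1735,0.01,0,0,-0.28,0.085],[-0.252,0.1735,0.01,0,0,-0.28,0.085]]}'; python3 -m crank '{"rows": [[0,0,0,0,0,0,0.085],[0,0,0,0,0,0,0.085]]}'; python3 go.py .431 .267 .19 .065
python3 - <<'E'
from h import *
s=camera("scene")
cv2.imwrite("pics/c2.png",np.hstack([crop(s,190,200,80,140,5),crop(s,230,160,100,100,4)[:0].reshape(-1,400,3) if 0 else cv2.copyMakeBorder(crop(s,240,170,80,100,5),0,200,0,0,cv2.BORDER_CONSTANT)])[:600])
E
```

```text
time_s: 8.97
tool_pos: [0.4263, 0.271, 0.2177]
orientation: [2.301, -2.138, -0.002]
wrist_force: [0.8, -1.3, 0.4]
gripper_width: 0.0851
gripper_force: 0.0
time_s: 9.13
tool_pos: [0.4279, 0.2681, 0.2182]
orientation: [2.3, -2.139, 0.0]
wrist_force: [0.2, -1.0, -0.5]
gripper_width: 0.0846
gripper_force: 0.0
shift [0.0013, -0.003, 0.0282] turn [0.0005, -0.0005, 0.0071] j6 -0.89 t 9.1333
```

View pics/c2.png

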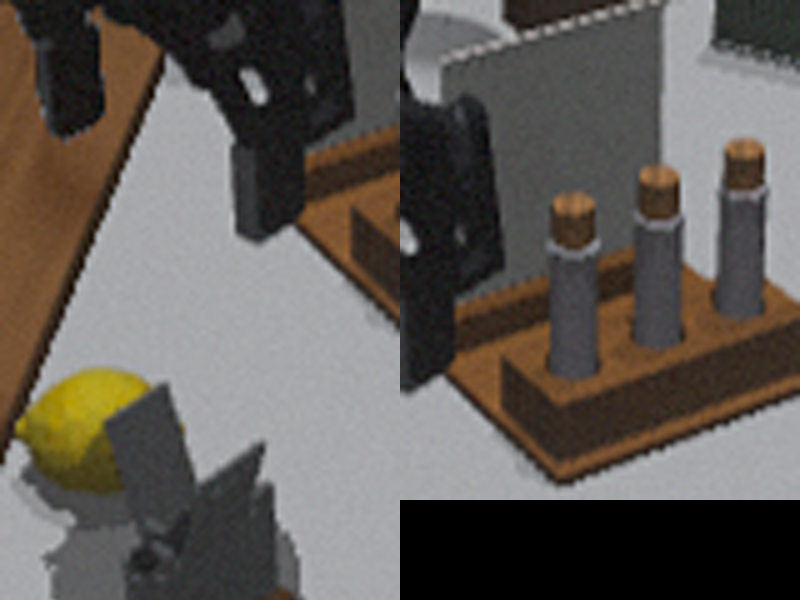

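The vial stands home in the middle hole, level with its neighbours, with its cork at (660,180) in the right panel. The fingers straddle the clip: their ends are at (68,135) and (265,240), and the tail tips centre at about (185,436). Now a check by projection.

```bash
python3 - <<'E'
from h import *
s=camera("scene");p=sense()["tool_pos"];print(p)
for z in(.218,.231,.13,.122):print(z,(proj(s,[p[0],p[1],z])[0]-[190,200])*5+2)
for z in(.122,.126,.13):print(z,unproj(s,[[190+183/5,200+434/5]],[z]))
E
python3 go.py .431 .267 .19 .065
```

```text
[0.42865693 0.26690818 0.21852616]
0.218 [175.42527363 209.40667312]
0.231 [173.2482931  176.88853464]
0.13 [189.36792718 416.60850827]
0.122 [190.57045589 434.39385519]
0.122 [[0.42935233 0.2688715  0.122     ]]
0.126 [[0.42544216 0.27182068 0.126     ]]
0.13 [[0.421532   0.27476985 0.13      ]]
shift [0.0001, -0.0023, 0.0285] turn [0.0, -0.0002, 0.0046] j6 -0.89 t 9.2333
```

```bash
python3 -m crank '{"rows": [[0,-0.002,0.03,0,0,0.004,0.085],[0,-0.002,0.06,0,0,0.004,0.085],[0,-0.002,0.09,0,0,0.004,0.085],[0,-0.002,0.11,0,0,0.004,0.085],[0,-0.002,0.121,0,0,0.004,0.085],[0,-0.002,0.121,0,0,0.004,0.085],[0,-0.002,0.121,0,0,0.004,0.085]]}'; python3 go.py .430 .268 .097 .065
```

```text
time_s: 9.82
tool_pos: [0.4311, 0.267, 0.0985]
orientation: [-2.292, 2.148, -0.001]
wrist_force: [-0.2, 0.3, 0.9]
gripper_width: 0.0848
gripper_force: 0.0
shift [-0.0011, 0.001, 0.0015] turn [-0.0009, -0.0001, -0.0001] j6 -0.89 t 9.8167
```

```bash
python3 -m crank '{"rows": [[0,0,0.001,0,0,0,0.065],[0,0,0.001,0,0,0,0.058],[0,0,0.001,0,0,0,0.054],[0,0,0.001,0,0,0,0.05],[0,0,0.001,0,0,0,0.047],[0,0,0.001,0,0,0,0.045],[0,0,0.001,0,0,0,0.045]]}'; python3 go.py .430 .268 .097 .065
```

```text
time_s: 10.4
tool_pos: [0.4322, 0.2683, 0.1002]
orientation: [-2.29, 2.143, -0.003]
wrist_force: [0.7, -1.3, 9.4]
gripper_width: 0.0455
gripper_force: 8.1
shift [0.0002, 0.0022, 0.0032] turn [-0.0054, 0.0023, 0.0015] j6 -0.89 t 10.4
```

```bash
python3 -m crank '{"rows": [[0,0,-0.001,0,0,0,0.043],[0,0,-0.002,0,0,0,0.041],[0,0,-0.002,0,0,0,0.039],[0,0,-0.003,0,0,0,0.037],[0,0,-0.003,0,0,0,0.035],[0,0,-0.003,0,0,0,0.033],[0,0,-0.003,0,0,0,0.033]]}'; python3 go.py .430 .268 .097 .065
```

```text
time_s: 10.98
tool_pos: [0.4324, 0.2686, 0.1035]
orientation: [-2.289, 2.142, -0.003]
wrist_force: [0.8, -0.7, 10.4]
gripper_width: 0.0331
gripper_force: 9.0
shift [0.0004, 0.0025, 0.0065] turn [-0.0062, 0.003, 0.0016] j6 -0.89 t 10.9833
```

```bash
python3 -m crank '{"rows": [[0,0,-0.001,0,0,0,0.031],[0,0,-0.002,0,0,0,0.029],[0,0,-0.003,0,0,0,0.0275],[0,0,-0.003,0,0,0,0.026],[0,0,-0.004,0,0,0,0.0255],[0,0,-0.004,0,0,0,0.0255]]}'; python3 go.py .430 .268 .097 .065
```

```text
time_s: 11.48
tool_pos: [0.4309, 0.2683, 0.105]
orientation: [-2.292, 2.145, 0.0]
wrist_force: [-1.6, 1.5, 7.2]
gripper_width: 0.0259
gripper_force: 10.8
shift [0.0002, 0.0009, 0.008] turn [-0.0018, 0.0018, 0.0015] j6 -0.89 t 11.4833
```

```bash
python3 -m crank '{"rows": [[0,0,-0.001,0,0,0,0.025],[0,0,-0.002,0,0,0,0.025],[0,0,-0.003,0,0,0,0.0248],[0,0,-0.005,0,0,0,0.0248],[0,0,-0.005,0,0,0,0.0248]]}'
python3 - <<'E'
from fit import *
for n,o in(("scene",[SR(377,92),SR(549,42)]),("top",[TR(413,52),TR(655,99)])):
    q=unproj(o[0][0],[a[1] for a in o],[.16,.16]);m=q.mean(0);d=q[0]-q[1];print(n,q.round(4).tolist(),m.round(4),np.linalg.norm(d),np.arctan2(-d[0],d[1]))
fit("card",[(TR(413,52),(0,.06,.16)),(TR(655,99),(0,-.06,.16)),(SR(377,92),(0,.06,.16)),(SR(549,42),(0,-.06,.16))],[.63,-.03,-.2])
E
```

```text
time_s: 11.9
tool_pos: [0.4302, 0.2674, 0.1084]
orientation: [2.293, -2.146, -0.0]
wrist_force: [0.4, 0.5, -1.1]
gripper_width: 0.0251
gripper_force: 10.2
scene [[0.6408, 0.0267, 0.16], [0.6167, -0.0881, 0.16]] [ 0.6288 -0.0307  0.16  ] 0.11732458819587789 -0.20674474311886376
top [[0.643, 0.0229, 0.16], [0.6198, -0.0923, 0.16]] [ 0.6314 -0.0347  0.16  ] 0.11752902959341778 -0.19901503769184903
card [ 0.6311 -0.0335 -0.1929]
[[-0.9, 0.1], [0.0, 0.1], [-0.1, -0.5], [0.4, -0.9]]
```

```bash
python3 -m crank '{"rows": [[0,0,-0.01,0,0,0,0.0248],[0,0,-0.025,0,0,0,0.0248],[0,0,-0.05,0,0,0,0.0248],[0,0,-0.08,0,0,0,0.0248],[0,0,-0.11,0,0,0,0.0248],[0,0,-0.14,0,0,0,0.0248],[0,0,-0.15,0,0,0,0.0248],[0,0,-0.15,0,0,0,0.0248]]}'; python3 go.py .632 -.034 .258 -.205
python3 - <<'E'
from h import *
s=camera("scene");p=sense()["tool_pos"]
print(proj(s,[[p[0],p[1],.126],[p[0],p[1],p[2]-.026]]))
cv2.imwrite("pics/l1.png",crop(s,180,180,90,120,5))
b=cv2.imread("pics/scene0.png")[:,:,::-1].astype(int)
print(abs(b-s["img"])[270:345,205:260].sum(2).reshape(75,55)[::5,::5])
E
```

```text
time_s: 12.67
tool_pos: [0.4313, 0.268, 0.2628]
orientation: [-2.289, 2.143, -0.0]
wrist_force: [-0.6, -0.9, -0.2]
gripper_width: 0.0249
gripper_force: 10.1
shift [0.3146, -0.1804, 0.0044] turn [-0.0042, 0.0046, 0.2708] j6 -0.89 t 12.6667
[[226.44087276 284.44057894]
 [222.9170057  233.15831187]]
[[  8  18   5   7   8  21   9  17   8  17  25]
 [  9  12  20   8   7  17  21   4   5   9  15]
 [ 13  49 143  68  37  28  13  33   8   8  14]
 [ 22  72  79  68  77  14  17  10  12  11  31]
 [ 71  67  67  75  85  18   9 170   9   8  19]
 [ 12  25  82  80  28 180 230 364  13  24  12]
 [ 16  13  20  29  42 119 126  29   3  26   3]
 [192 167 203  89  90 102   7   4 198  11  11]
 [191 198 184  85  35   7   9   1 150  12  12]
 [184 208  47   5  21   7   7  16  60  13  22]
 [191 170  23   5   9   1   4   3  86  14   6]
 [181 185   6  56  16  11  17  24   7   7   5]
 [192  69  86  41  10  15   8  16  86  88   7]
 [ 79  57  87   9  33   3   5  95  57 104   7]
 [  5  82  19  54  16  44  85  89 103  38  18]]
```

```bash
python3 -m crank '{"rows": [[0.03,-0.017,0.004,0,0,0.027,0.0248],[0.065,-0.037,0.004,0,0,0.06,0.0248],[0.1,-0.057,0.004,0,0,0.09,0.0248],[0.135,-0.077,0.004,0,0,0.12,0.0248],[0.17,-0.097,0.004,0,0,0.15,0.0248],[0.205,-0.117,0.004,0,0,0.18,0.0248],[0.24,-0.137,0.004,0,0,0.21,0.0248],[0.27,-0.155,0.004,0,0,0.24,0.0248]]}'; python3 go.py .632 -.034 .258 -.205
```

```text
time_s: 13.38
tool_pos: [0.6031, 0.0059, 0.2524]
orientation: [2.016, -2.406, -0.003]
wrist_force: [-0.1, 0.7, 0.0]
gripper_width: 0.0252
gripper_force: 9.9
shift [0.0342, -0.0354, -0.0056] turn [0.003, -0.001, 0.0288] j6 -0.52 t 13.3833
```

```bash
python3 -m crank '{"rows": [[0.025,-0.015,0,0,0,0.02,0.0248],[0.038,-0.022,-0.003,0,0,0.03,0.0248],[0.044,-0.0255,-0.003,0,0,0.03,0.0248],[0.044,-0.0255,-0.003,0,0,0.03,0.0248],[0.044,-0.0255,-0.003,0,0,0.03,0.0248]]}'; python3 go.py .632 -.034 .258 -.205
python3 - <<'E'
from h import *
s=camera("scene");t=camera("top");cv2.imwrite("pics/l2.png",cv2.copyMakeBorder(crop(s,220,90,100,100,6),0,0,0,0,cv2.BORDER_CONSTANT))
p=sense()["tool_pos"]
for z in(-.0,-.026,-.060):print(z,((proj(s,[p[0],p[1],p[2]+z])[0]-[220,90])*6+2.5).round())
print(((proj(s,[[.632,-.034,.16]])-[220,90])*6+2.5).round())
E
```

```text
time_s: 13.8
tool_pos: [0.62, -0.0389, 0.2565]
orientation: [1.983, -2.435, -0.002]
wrist_force: [-0.4, 1.4, -0.9]
gripper_width: 0.0251
gripper_force: 9.4
shift [-0.0073, -0.0108, -0.0015] turn [0.0017, -0.0001, 0.0013] j6 -0.46 t 13.8
-0.0 [337. 287.]
-0.026 [337. 351.]
-0.06 [337. 434.]
[[308. 514.]]
```

View pics/l2.png

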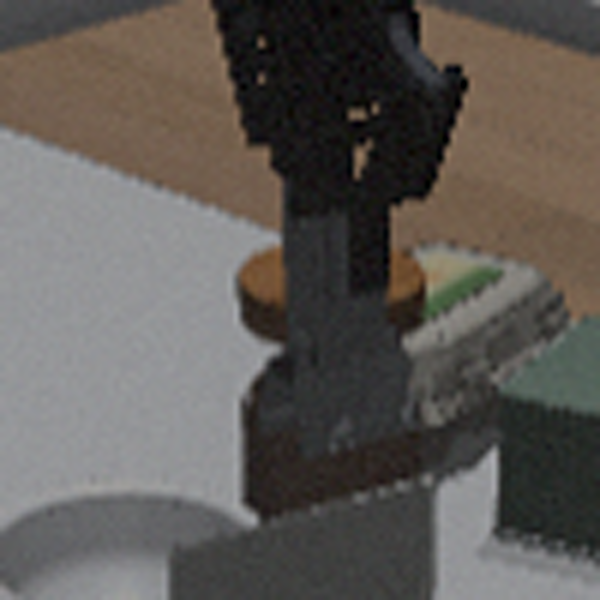

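The clip is held open, with its jaw ends at about (345,440). The card's top edge runs (172,550)–(437,485), so its middle is at about (305,517), which fits the prediction of (308,514). I'll centre and then descend.

```bash
python3 -m crank '{"rows": [[-0.006,-0.009,0,0,0,0,0.0248],[-0.006,-0.01,0,0,0,0,0.0248],[-0.006,-0.01,0,0,0,0,0.0248],[-0.006,-0.01,0,0,0,0,0.0248],[-0.006,-0.01,0,0,0,0,0.0248]]}'; python3 go.py .632 -.034 .204 -.205
```

```text
time_s: 14.32
tool_pos: [0.6311, -0.0352, 0.2577]
orientation: [-1.984, 2.435, 0.0]
wrist_force: [0.3, -0.3, -1.2]
gripper_width: 0.0249
gripper_force: 9.4
shift [-0.0014, -0.0007, 0.0537] turn [0.0, 0.0002, 0.0016] j6 -0.46 t 14.3167
```

```bash
python3 -m crank '{"rows": [[-0.001,-0.001,0.012,0,0,0,0.0248],[-0.001,-0.001,0.025,0,0,0,0.0248],[-0.001,-0.001,0.038,0,0,0,0.0248],[-0.001,-0.001,0.048,0,0,0,0.0248],[-0.001,-0.001,0.054,0,0,0,0.0248],[-0.001,-0.001,0.054,0,0,0,0.0248],[-0.001,-0.001,0.054,0,0,0,0.0248],[-0.001,-0.001,0.054,0,0,0,0.0248]]}'; python3 go.py .632 -.034 .204 -.205
python3 - <<'E'
from h import *
for n in("scene","top"):
    c=camera(n);p=sense()["tool_pos"];b=cv2.imread(f"pics/{n}0.png")[:,:,::-1].astype(int);a=c["img"].astype(int)
    print(n,proj(c,[[p[0],p[1],p[2]-.026],[p[0],p[1],p[2]-.06],[.632,-.034,.16]]).round(1).tolist())
    if n=="scene":
        d=abs(a-b).sum(2)[150:190,245:302]
        for r in d[::2]: print("".join("#" if v>60 else "." for v in r))
        g=a.mean(2)[150:190:2,245:302:2].astype(int)
        for r in g: print(*r)
E
```

```text
time_s: 14.98
tool_pos: [0.6329, -0.0349, 0.2045]
orientation: [-1.983, 2.435, -0.001]
wrist_force: [-0.2, 0.6, 0.1]
gripper_width: 0.0251
gripper_force: 9.4
shift [-0.0007, 0.001, 0.0005] turn [-0.0014, 0.0002, 0.001] j6 -0.46 t 14.9833
scene [[270.9, 167.9], [271.0, 180.9], [270.9, 175.3]]
.................######..................................
.................##......................................
...................#.....................................
.............................#..##.......................
..............................##.........................
.........................................................
.........................................................
.........................................................
.........................................................
..................................#......................
..............##.....................#...#...............
..............##.................#######.................
.............####.........########.......................
.............###############.##.###.#................
[... 1621 characters left out ...]
3 102 96 96 45 45 48 48 51 50 48 53 49 51 49 51 80 60 73 73 74 152 151 147 152 160
103 102 101 97 98 99 91 76 66 70 51 46 54 50 52 49 54 51 62 67 63 76 68 70 150 151 150 152 148
102 100 87 95 81 74 70 60 64 66 51 49 50 59 49 43 47 53 50 57 63 73 78 68 152 151 150 150 129
116 112 72 61 66 66 61 66 63 70 46 48 54 48 44 56 57 61 67 62 63 75 71 65 150 151 150 143 128
133 134 66 66 66 63 64 64 64 65 45 51 47 66 55 69 65 63 64 63 64 78 73 69 151 153 150 153 152
142 145 66 66 63 65 63 65 67 59 63 59 68 63 63 63 65 62 67 60 64 64 75 72 151 152 150 150 150
146 147 61 64 65 65 64 67 65 66 65 63 64 66 65 67 65 63 62 62 60 76 74 67 152 150 153 153 152
top [[294.0, 165.2], [293.3, 167.8], [293.3, 167.0]]
```

```bash
python3 -m crank '{"rows": [[0,0.002,0,0,0,0,0.0246],[0,0.0025,0,0,0,0,0.0244],[0,0.0025,0,0,0,0,0.0244],[0,0.0025,0,0,0,0,0.0244],[0,0.0025,0,0,0,0,0.0244],[0,0.0025,0,0,0,0,0.0244],[0,0.0025,0,0,0,0,0.0244],[0,0.0025,0,0,0,0,0.0244]]}'; python3 go.py .631 -.034 .204 -.205
```

```text
time_s: 15.75
tool_pos: [0.6301, -0.0343, 0.2035]
orientation: [1.984, -2.436, -0.0]
wrist_force: [-0.5, 0.1, -0.5]
gripper_width: 0.0246
gripper_force: 10.0
shift [-0.0004, -0.0008, -0.0005] turn [0.0001, 0.0001, 0.001] j6 -0.47 t 15.75
```

```bash
python3 -c "
from bench import *;print(finish_job())"
```

```text
the job is handed in; nothing more can be done
None
```

I handed the job in at about 15.8 s. The tall vial is pushed home in the middle hole and released, and the clip is held nearly fully open astride the middle of the card's top edge. The readings showed no contact with the card, though I could see only the front jaw there.

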